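# Stand the toppled chopping board back in its rack

## Task

The wooden chopping board has slumped sideways out of its rack onto the mustard jar. Push it up with the fingertips, without gripping it or lifting it out of its slot, until it leans back on the steel hoop; then push its near edge to slide it along the slot right up against the end stop, and take the hand away. Leave the jar, the green board, the mug and the salt shaker standing where they are.

Things in the scene. Friction and masses are not known exactly. Their poses are not given: they have to be found in the camera images.
- board: Light wooden chopping board, 220 long x 14 thick x 200 mm high, about 0.45 kg. Origin: middle of its bottom edge; x along its length towards the rack's end stop, y through its thickness, z up its height. At the start it has fallen to the rack's +y side: bottom edge in the slot, sloping up at about 42 degrees above level, resting on the jar's lid.
- board_top (a point): Middle of the board's top edge, 200 mm above its origin along z; at the start about 150 mm above the counter and 150 mm out from the slot. Pushed there from outside, up and towards the rack's -y, the board turns about its bottom edge, which the rails keep in place; past upright it drops onto the hoop, leaning 10 to 16 degrees. A 70 x 22 mm finger slot lies 22 mm below this edge.
- board_front (a point): Middle of the board's near end (away from the end stop), 110 mm from its origin along -x, 100 mm up its height: where to push it home once it stands. Sliding takes 2 to 6 N; pushed much higher up, it may rock instead of sliding. Friction is about 0.6 everywhere.
- rack: Dark wooden board rack, fixed, 220 mm long (x, towards the end stop), origin on the counter under the slot-side face of the middle rail. Slot for the board: y 0 to 28 mm, floor 18 mm up, between two rails 12 mm wide, tops 32 mm up. From the middle rail rises a steel wire hoop, x -79 to +79 mm, top about 155 mm up, leaning 10 degrees to -y.
- rack_slot (a point): Middle of the slot's floor, 18 mm above the counter, at x = 0, y = +14 mm of the rack.
- rack_stop (a point): On the inner face of the end stop (upright wooden piece across the far end, 66 mm high), in line with the slot: x = +100, y = +14 mm of the rack, 43 mm above the counter. A board that is home has its origin at x = -10 mm of the rack and its near end at x = -120 mm; at the start it is 32 to 62 mm short of that.
- jar: Mustard jar with a red lid, 66 mm across, 100 mm high, 0.44 kg, loose, standing under the slumped board; origin at its underside's centre. Leave it standing there.
- board2: Green plastic chopping board, 205 x 9 x 165 mm, loose, standing in the rack's other slot (y -40 to -12 mm of the rack), leaning on a second hoop. Origin: middle of its bottom edge. Leave it.
- mug: Green-and-white mug, 78 mm across, 101 mm high, loose bystander on the counter; origin at its underside's centre.
- salt: Salt shaker with a grey top, 44 mm across, 90 mm high, loose bystander; origin at its underside's centre.

How it is judged:
By the outcome, as a careful person would: the job done as asked, in the order asked, and still so for the second after the job is handed in, with the robot touching nothing.
It also fails if it takes over 54 s, if anything falls off the work surface, if the arm or the gripper's body presses on something with over 40 N, if the wrist force passes 120 N, or if a joint passes its speed limit or range.

## Robot

A 6-joint arm with a two-finger parallel gripper is mounted at the origin on a cart in front of the work surface, level with it; the furniture and walls round the work are solid. World frame = base frame: x ahead of the robot, y to its left, z up, the work surface at z = 0. Lengths are in m, angles in degrees, forces in N, time in s.
With the tool pointing down it reaches from about 0.3 to 0.75 m from the base axis. Payload 8.5 kg.
Tool frame: the origin (TCP) lies at the very end of the fingers, on their centre line; the grasp point (between the pads) lies 19 mm behind it (env.hold_point_z is the distance from the TCP to the grasp point, in m); z points along the fingers, y is the line along which they close (so a half turn about z gives the same grasp; the last joint's range is limited). The gripper opens to 85 mm and grips with 20 to 120 N. Pads are 22 mm wide; open, the fingers measure 114 mm over their backs; the gripper's body (76 mm by 85 mm) begins 54 mm behind the grasp point. The pads swing forward as they close: fully open they stand 13 mm farther back than shut.
Start: joints at [60.315, 21.807, 74.336, -0, 83.858, -12.336], TCP at [0.164, 0.525, 0.231] pointing down, gripper open.
Joint ranges: [-178.18, 178.18], [-50.72, 133.34], [12.68, 142.11], [-81.47, 261.47], [9.98, 163.14], [-165.26, 165.26]. Speed limits (degrees/s): [136.94, 136.94, 180, 180, 180, 180].

## Interface

Orientations are given as a 3x3 rotation matrix whose columns are the frame's x, y, z axes.
In Python, from rig import env, optics gives the robot as it stands.
- The arm moves only by the shell command python3 -m jog 'ROWS' [OPENING] [FORCE]. ROWS is JSON, a list of rows, each an object with "linear": the shift along the tool's x, y, z in units of 40 mm (1.0 is 40 mm), a list of three; "roll": the turn about the tool's z in units of 5 degrees (1.0 is 5 degrees). A call has 1 to 12 rows; each row shifts and turns the commanded pose from where the row before left it, along the tool's axes as they then stand; what a row does not reach is not made up. A row lasts 1/12 s, in which the tool goes at most 41.7 mm and 7.16 degrees, less where a joint would pass 70% of its speed; a pose out of reach is approached as far as the arm can. A call is refused whole if a number of a shift passes 1 or a number of a turn 1, either way. A call with a gripper value outside its range is refused whole. OPENING is the opening, from -1 (shut) to 1 (fully open), set as the call begins (- or left out, the last holds). The fingers move at their own pace and stop on an object; FORCE is the grip in N (left out, the last holds). Time passes only in rows, so rows that do not move let the fingers close. It gives the time, the measured TCP pose, the force, the opening and the grip force at its end, in the units of the state.
- env.observe(): the state, without advancing time (a new reading comes with each control period).
- optics.get_image(name): name is "scene" or "top" or "wrist"; returns the picture (400x640x3 uint8, red, green, blue); there is no depth.
- optics.calibration(name): a dict with "fov_y" (degrees; the focal length in pixels is half the picture's height over the tangent of half this angle, whatever the lens; pixels are square), "cx", "cy" (the principal point, pixels), "T" (4x4, takes a point from camera to world coordinates). Camera axes: x right, y down, z forward; pixel columns grow to the right and rows downward; lengths in m; the calibration is good to about 2 mm. A picture is of the moment at which its call begins: read the wrist's pose just before it. calibration takes no time and is no camera call; for the wrist camera it gives the pose at the moment of the call.
- env.close_job(): hands the job in; it is judged then, once.
The state is a dict: "time_s": time; "q": joint angles; "qvel": joint speeds; "joint_efforts": joint torques, N m; "position": TCP position; "tool_rot": TCP orientation; "ft_force": force on the tool from outside, world axes, zero at the start; "wrist_torque": the same for the moment, N m; "grip_width": finger opening in m; "gripper_force": force on a finger pad.
Only numpy, scipy, OpenCV 4.12 (cv2) and the standard library are available. Lean on these libraries where they do the work, as an engineer would, in place of code of your own. Each camera call takes 0.05 s, during which the arm holds its last target. There are 200 camera calls.

## Working session

There is one attempt and no reset: what is moved stays moved. The work goes in short steps, Python scripts to look and compute and a shell command to move; the robot and the scene stay as the last step left them, time stands still between calls to the robot, and variables do not carry over. Pictures are saved under pics/ and viewed, at most 10 in all, crops included, and the job is handed in when it is done.

```bash
ls; mkdir -p pics; python3 - <<'E'
from rig import env, optics
import cv2,numpy as np
np.set_printoptions(precision=3,suppress=True)
s=env.observe();print(s['time_s'],s['position'],s['tool_rot'],s['ft_force'],s['grip_width'])
for n in('scene','top'):
    im=optics.get_image(n);cv2.imwrite(f'pics/{n}0.png',im[:,:,::-1]);c=optics.calibration(n);print(n,c['fov_y'],c['cx'],c['cy']);print(np.array(c['T']))
E
```

```text
pics
0.0 [0.164 0.525 0.231] [[-0.955  0.298 -0.001]
 [ 0.298  0.955 -0.001]
 [ 0.    -0.001 -1.   ]] [ 0.156 -0.211  0.464] 0.0854513803155038
scene 54.140293646522764 318.4022040792957 192.13915828655863
[[-0.435 -0.711  0.552  0.05 ]
 [-0.9    0.338 -0.274  0.184]
 [ 0.008 -0.616 -0.788  0.79 ]
 [ 0.     0.     0.     1.   ]]
top 53.61967323110825 319.6603239759819 194.17455988282757
[[-0.025 -0.988  0.155  0.4  ]
 [-0.999  0.028  0.02  -0.063]
 [-0.024 -0.155 -0.988  0.983]
 [ 0.     0.     0.     1.   ]]
```

View pics/scene0.png

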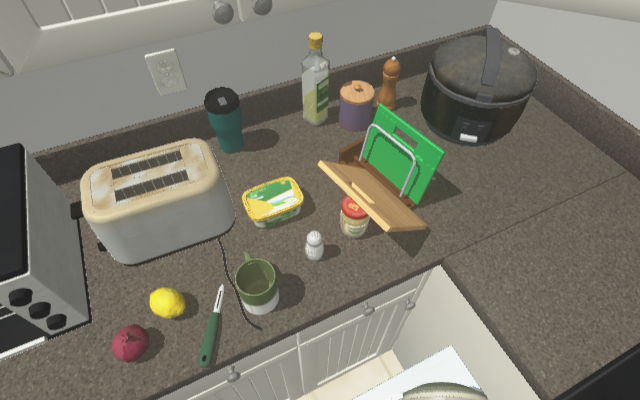

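View pics/top0.png

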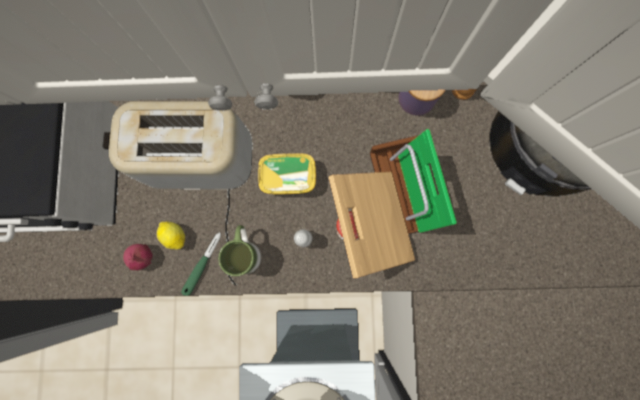

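The scene view shows the slumped board with its top edge from about (319,163) to (390,229), the rack's end stop at about (350,150), and the jar at (355,215). In the top view the board's top edge runs from (331,177) to (354,276). I'll enlarge both.

```bash
python3 - <<'E'
import cv2,numpy as np
a=cv2.imread('pics/scene0.png')[90:270,290:470];b=cv2.imread('pics/top0.png')[110:290,300:480]
for n,i,(r,c) in(('s',a,(90,290)),('t',b,(110,300))):
    i=cv2.resize(i,None,fx=3.3,fy=3.3,interpolation=cv2.INTER_CUBIC)
    for k in range(0,180,20):
        p=int(k*3.3);cv2.putText(i,str(c+k),(p,8),0,.35,(255,255,255));cv2.putText(i,str(r+k),(0,p+4),0,.35,(255,255,255))
        cv2.line(i,(p,0),(p,594),(255,255,0),1) if k%40==0 else 0;cv2.line(i,(0,p),(594,p),(255,255,0),1) if k%40==0 else 0
    cv2.imwrite(f'pics/{n}c.png',i)
E
```

```text
(no output)
```

View pics/sc.png

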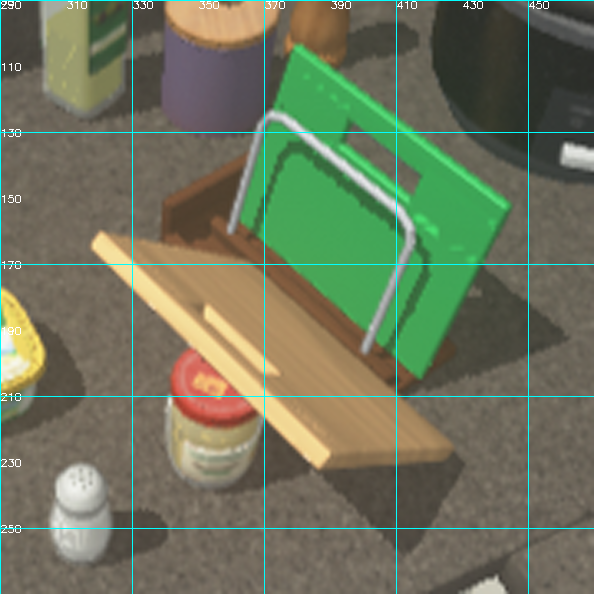

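View pics/tc.png

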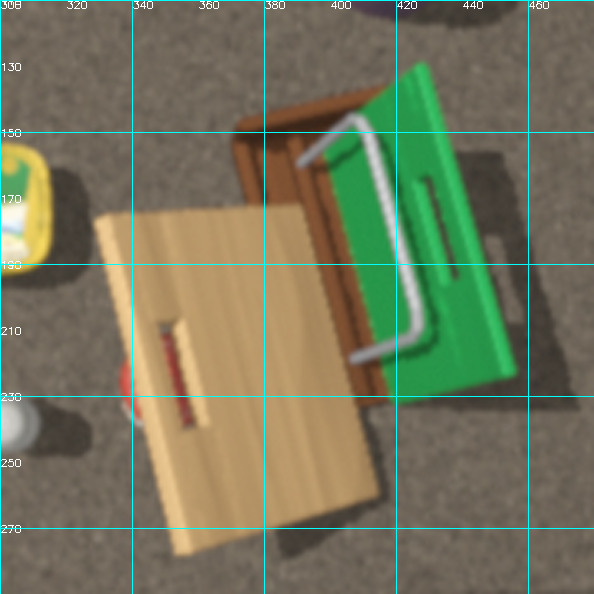

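```bash
cat > h.py <<'E'
import numpy as np
from rig import env, optics
np.set_printoptions(precision=4,suppress=True)
def ray(n,p,cal=None):
    c=cal or optics.calibration(n);T=np.array(c['T']);f=200/np.tan(np.radians(c['fov_y']/2))
    d=T[:3,:3]@[(p[0]-c['cx'])/f,(p[1]-c['cy'])/f,1];return T[:3,3],d/np.linalg.norm(d)
def tri(ps,pt):
    A=0;b=0;R=[ray('scene',ps),ray('top',pt)]
    for o,d in R:
        M=np.eye(3)-np.outer(d,d);A=A+M;b=b+M@o
    x=np.linalg.solve(A,b);return x,max(np.linalg.norm(np.cross(x-o,d)) for o,d in R)
def plane(n,p,z):
    o,d=ray(n,p);return o+d*(z-o[2])/d[2]
E
python3 - <<'E'
from h import *
S=lambda u,v:(290+u/3.3,90+v/3.3);Tt=lambda u,v:(300+u/3.3,110+v/3.3)
P={'topfar':((103,232),(111,214)),'topnear':((330,454),(190,553)),'botnear':((453,445),(380,497)),
'lowfar':((97,250),(97,218)),'hoopfar':((270,112),(352,116)),'hoopnear':((412,235),(418,335)),'g_far':((296,43),(425,63)),'g_near':((510,205),(516,374)),'stopleft':((163,203),(235,125))}
for k,(a,b) in P.items(): x,e=tri(S(*a),Tt(*b));print(k,x,e)
for n,p,z in(('salt top',Tt(8,422),.09),):print(n,plane('top',p,z))
print('salt scene',plane('scene',S(80,540),.02),'jar lid scene',plane('scene',S(213,385),.1),'jar base',plane('scene',S(213,470),.0))
print('mug top',plane('top',(237,259),.1))
print('stop left', plane('top',Tt(235,120),.066),plane('top',Tt(385,88),.066))
print('butter',plane('top',(315,175),.05))
E
```

```text
topfar [ 0.5693 -0.0778  0.1598] 0.001174542942390144
topnear [ 0.3551 -0.1195  0.1616] 0.0007273451861208578
botnear [ 0.385  -0.2636  0.0349] 0.0006311985565246802
lowfar [ 0.5683 -0.0706  0.147 ] 0.003372451136298007
hoopfar [ 0.6292 -0.2389  0.1545] 0.0038591760236387686
hoopnear [ 0.4876 -0.2713  0.1466] 0.00043912660120792434
g_far [ 0.6566 -0.2777  0.183 ] 3.927658634740963e-05
g_near [ 0.4587 -0.3202  0.1811] 0.0001411203379927448
stopleft [ 0.6503 -0.1703  0.0702] 0.0011384750393387249
salt top [ 0.4419 -0.0036  0.09  ]
salt scene [0.4374 0.0005 0.02  ] jar lid scene [ 0.4637 -0.1091  0.1   ] jar base [ 0.4576 -0.115   0.    ]
mug top [0.3987 0.1416 0.1   ]
stop left [ 0.6559 -0.17    0.066 ] [ 0.6763 -0.2792  0.066 ]
butter [ 0.5936 -0.0339  0.05  ]
```

```bash
python3 -m jog '[{"linear":[0,0,0],"roll":-1},{"linear":[0,0,0],"roll":-1},{"linear":[0,0,0],"roll":-1},{"linear":[0,0,0],"roll":-1},{"linear":[0,0,0],"roll":-1},{"linear":[0,0,0],"roll":-0.86}]' -1 20; python3 -m jog '[{"linear":[-0.25,-0.9,0],"roll":0},{"linear":[-0.25,-0.9,0],"roll":0},{"linear":[-0.25,-0.9,0],"roll":0},{"linear":[-0.25,-0.9,0],"roll":0},{"linear":[-0.25,-0.9,0],"roll":0},{"linear":[-0.25,-0.9,0],"roll":0},{"linear":[-0.25,-0.9,0],"roll":0},{"linear":[-0.25,-0.9,0],"roll":0},{"linear":[-0.25,-0.9,0],"roll":0},{"linear":[-0.25,-0.9,0],"roll":0},{"linear":[-0.25,-0.9,0],"roll":0},{"linear":[-0.25,-0.9,0],"roll":0}]'
cat >> h.py <<'E'
X=np.array([.978,.208,0]);Y=np.array([-.208,.978,0]);O=np.array([.553,-.231,0])
def rk():
    s=env.observe();d=np.array(s['position'])-O;R=np.array(s['tool_rot'])
    print('t',round(s['time_s'],2),'rack xyz mm',1e3*np.array([d@X,d@Y,d[2]]),'F rack',np.array([np.array(s['ft_force'])@X,np.array(s['ft_force'])@Y,s['ft_force'][2]]),'toolx.X',R[:,0]@X,R[:,0]@Y,'w',s['grip_width'])
E
python3 -c "from h import *;rk()"
```

```text
time_s: 0.6
position: [0.1639, 0.5248, 0.2309]
tool_rot: [[-0.977, -0.211, -0.0], [-0.211, 0.977, -0.001], [0.001, -0.001, -1.0]]
ft_force: [0.8, -1.1, -0.1]
grip_width: 0.0122
gripper_force: 0.0
time_s: 1.6
position: [0.3711, 0.1254, 0.2313]
tool_rot: [[-0.978, -0.207, -0.0], [-0.207, 0.978, 0.0], [0.0, 0.0, -1.0]]
ft_force: [1.2, 0.4, -0.9]
grip_width: -0.0004
gripper_force: 0.0
t 1.6 rack xyz mm [-103.7604  386.3889  231.3009] F rack [ 1.2811  0.1494 -0.9224] toolx.X -0.9998734662013181 0.0010221060964220013 w -0.0004361552930048319
```

```bash
python3 -m jog '[{"linear":[-0.18,-0.75,0],"roll":0},{"linear":[-0.18,-0.75,0],"roll":0},{"linear":[-0.18,-0.75,0],"roll":0},{"linear":[-0.18,-0.75,0],"roll":0},{"linear":[-0.18,-0.75,0],"roll":0},{"linear":[-0.18,-0.75,0],"roll":0},{"linear":[0,0,0.55],"roll":0},{"linear":[0,0,0.55],"roll":0},{"linear":[0,0,0.55],"roll":0},{"linear":[0,0,0.55],"roll":0},{"linear":[0,0,0.55],"roll":0},{"linear":[0,0,0],"roll":0}]' >/dev/null; python3 - <<'E'
from h import *;import cv2
rk()
a=cv2.resize(optics.get_image('scene')[110:260,260:460],None,fx=2,fy=2);b=cv2.resize(optics.get_image('top')[110:260,280:480],None,fx=2,fy=2)
cv2.imwrite('pics/p1.png',np.hstack([a,b])[:,:,::-1])
E
```

```text
t 2.6 rack xyz mm [-62.3806 209.1456 118.0916] F rack [-1.7067  0.7348 -1.0814] toolx.X -0.9998542143830611 0.001237219764554921 w -0.0001861032801119262
```

View pics/p1.png

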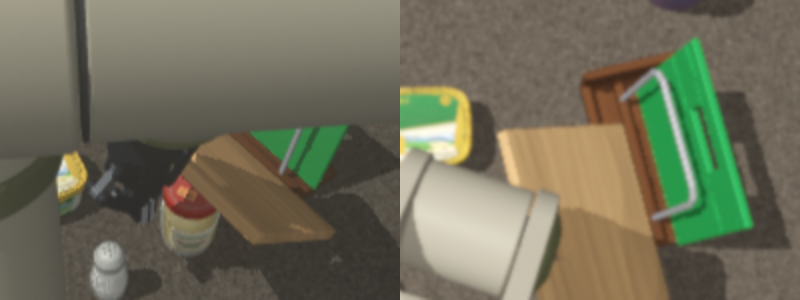

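```bash
python3 -m jog '[{"linear":[0,-0.11,-0.02],"roll":0},{"linear":[0,-0.11,-0.02],"roll":0},{"linear":[0,-0.11,-0.02],"roll":0},{"linear":[0,-0.11,-0.02],"roll":0},{"linear":[0,-0.11,-0.02],"roll":0},{"linear":[0,-0.11,-0.02],"roll":0},{"linear":[0,-0.11,-0.02],"roll":0},{"linear":[0,-0.11,-0.1],"roll":0},{"linear":[0,-0.11,-0.1],"roll":0},{"linear":[0,-0.11,-0.1],"roll":0},{"linear":[0,-0.11,-0.1],"roll":0},{"linear":[0,-0.11,-0.1],"roll":0}]' >/dev/null;  python3 -c "from h import *;rk()"
```

```text
t 3.7 rack xyz mm [-60.8815 156.0162 147.5818] F rack [-1.7034  7.669   4.6038] toolx.X -0.9998736795489257 0.0007456978131986367 w 0.00014229371372365035
```

```bash
python3 -m jog '[{"linear":[0,-0.12,-0.09],"roll":0},{"linear":[0,-0.12,-0.09],"roll":0},{"linear":[0,-0.12,-0.09],"roll":0},{"linear":[0,-0.12,-0.09],"roll":0},{"linear":[0,-0.12,-0.09],"roll":0},{"linear":[0,-0.12,-0.09],"roll":0},{"linear":[0,-0.12,-0.06],"roll":0},{"linear":[0,-0.12,-0.06],"roll":0},{"linear":[0,-0.12,-0.06],"roll":0},{"linear":[0,-0.12,-0.06],"roll":0},{"linear":[0,-0.12,-0.06],"roll":0},{"linear":[0,-0.12,-0.06],"roll":0}]' >/dev/null;  python3 - <<'E'
from h import *;import cv2
rk()
a=cv2.resize(optics.get_image('scene')[110:260,260:460],None,fx=2,fy=2);b=cv2.resize(optics.get_image('top')[110:260,280:480],None,fx=2,fy=2)
cv2.imwrite('pics/p2.png',np.hstack([a,b])[:,:,::-1])
E
```

```text
t 4.7 rack xyz mm [-60.8053  97.0951 182.9244] F rack [ 0.298   0.6547 -0.0344] toolx.X -0.9998733204856568 0.0011059767542146803 w 8.219417914271492e-05
```

View pics/p2.png

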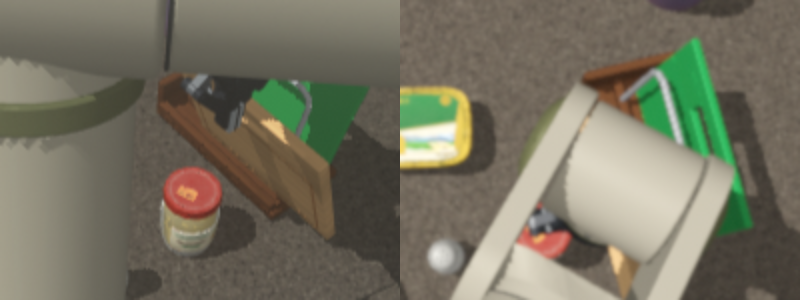

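```bash
python3 -m jog '[{"linear":[0,-0.12,-0.03],"roll":0},{"linear":[0,-0.12,-0.03],"roll":0},{"linear":[0,-0.12,-0.03],"roll":0},{"linear":[0,-0.12,-0.03],"roll":0},{"linear":[0,-0.12,-0.02],"roll":0},{"linear":[0,-0.12,-0.02],"roll":0},{"linear":[0,-0.12,0],"roll":0},{"linear":[0,-0.12,0],"roll":0},{"linear":[0,-0.12,0],"roll":0},{"linear":[0,-0.12,0],"roll":0},{"linear":[0,-0.12,0],"roll":0},{"linear":[0,-0.12,0],"roll":0}]' >/dev/null;  python3 -c "from h import *;rk()"
python3 -m jog '[{"linear":[0,-0.1,0],"roll":0},{"linear":[0,-0.1,0],"roll":0},{"linear":[0,-0.1,0],"roll":0},{"linear":[0,-0.1,0],"roll":0},{"linear":[0,-0.1,0],"roll":0},{"linear":[0,-0.1,0],"roll":0},{"linear":[0,-0.1,0],"roll":0},{"linear":[0,-0.1,0],"roll":0}]' >/dev/null;  python3 - <<'E'
from h import *;import cv2
rk()
a=cv2.resize(optics.get_image('scene')[110:260,260:460],None,fx=2,fy=2);b=cv2.resize(optics.get_image('top')[110:260,280:480],None,fx=2,fy=2)
cv2.imwrite('pics/p3.png',np.hstack([a,b])[:,:,::-1])
E
```

```text
t 5.8 rack xyz mm [-60.8114  39.6424 189.2512] F rack [ 0.4758 -0.7085  0.2268] toolx.X -0.9998734752548543 0.0010089194395560292 w -3.721488687950332e-05
t 6.47 rack xyz mm [-60.827    7.7972 189.3088] F rack [-0.0244 -0.488   0.2535] toolx.X -0.9998735515973234 0.0009366529330327638 w -0.0002777258415381959
```

View pics/p3.png

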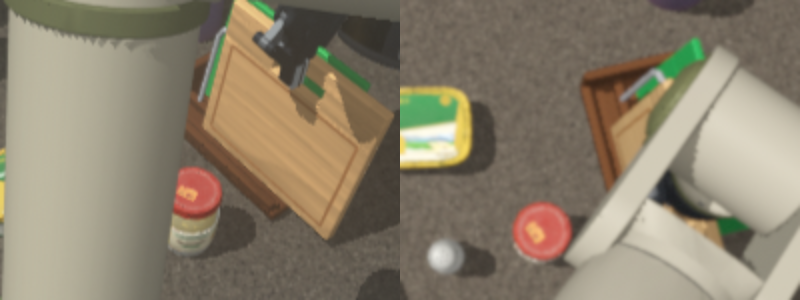

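The board is now past upright at the hoop, and the jar is still standing. I'll back away and measure its near end.

```bash
python3 -m jog '[{"linear":[0,0.5,0],"roll":0},{"linear":[0,0.5,0],"roll":0},{"linear":[0,0.5,0],"roll":0},{"linear":[0,0,-0.67],"roll":0},{"linear":[0,0,-0.67],"roll":0},{"linear":[0,0,-0.67],"roll":0},{"linear":[0.78,0,0],"roll":0},{"linear":[0.78,0,0],"roll":0},{"linear":[0.78,0,0],"roll":0},{"linear":[0.78,0,0],"roll":0},{"linear":[0.78,0,0],"roll":0},{"linear":[0,0,0],"roll":0}]' 1 >/dev/null;  python3 - <<'E'
from h import *;import cv2
rk()
a=cv2.resize(optics.get_image('scene')[90:240,330:460],None,fx=3,fy=3,interpolation=2);b=cv2.resize(optics.get_image('top')[110:260,350:480],None,fx=3,fy=3,interpolation=2)
cv2.imwrite('pics/p4.png',np.hstack([a,b])[:,:,::-1])
E
```

```text
t 7.57 rack xyz mm [-220.0095   68.9234  269.9694] F rack [ 0.2813 -0.9616  0.5208] toolx.X -0.9998667388427557 0.0036790549104113693 w 0.08545396453523112
```

View pics/p4.png

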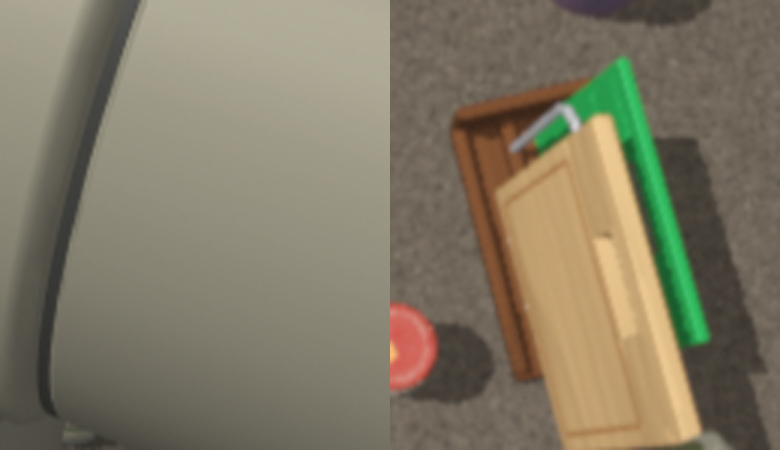

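The top view shows the board leaning on the hoop: top-far corner at crop (582,120), bottom-far corner at (497,192), and near end at about (566,447) to (700,436). The jar hasn't moved.

```bash
python3 - <<'E'
from h import *
P=lambda u,v:(350+(u-390)/3,110+v/3)
r=lambda p:1e3*np.array([(p-O)@X,(p-O)@Y,p[2]])
for n,p,z in(('topfar outer',(582,120),.216),('topfar back',(606,116),.213),('topnear outer',(662,445),.216),('topnear back',(700,436),.213),('botfar outer',(497,192),.02),('botnear outer',(568,447),.02),('railnear outer',(518,380),.032),('railfar outer',(455,133),.032),('railnear inner',(535,378),.032),('stop in',(458,125),.066)):
    q=plane('top',P(*p),z);print(n,r(q))
E
```

```text
topfar outer [ 48.565  -16.2568 216.    ]
topfar back [ 48.0609 -33.2207 213.    ]
topnear outer [-167.8307   -8.4183  216.    ]
topnear back [-168.1721  -34.135   213.    ]
botfar outer [47.961  13.4587 20.    ]
botnear outer [-165.6676   12.0035   20.    ]
railnear outer [-105.2272   38.7568   32.    ]
railfar outer [101.8659  36.4115  32.    ]
railnear inner [-106.8354   25.275    32.    ]
stop in [99.8705 38.1849 66.    ]
```

```bash
python3 -m jog '[{"linear":[0,-0.29,0],"roll":0},{"linear":[0,-0.29,0],"roll":0},{"linear":[0,0,0.66],"roll":0},{"linear":[0,0,0.66],"roll":0},{"linear":[0,0,0.66],"roll":0},{"linear":[0,0,0.66],"roll":0},{"linear":[0,0,0.66],"roll":0},{"linear":[0,0,0.66],"roll":0},{"linear":[0,0,0.66],"roll":0},{"linear":[0,0,0],"roll":0}]' 1 >/dev/null; python3 -c "from h import *;rk()"
python3 -m jog '[{"linear":[-0.1,0,0],"roll":0},{"linear":[-0.1,0,0],"roll":0},{"linear":[-0.1,0,0],"roll":0},{"linear":[-0.1,0,0],"roll":0},{"linear":[-0.1,0,0],"roll":0},{"linear":[-0.1,0,0],"roll":0}]'>/dev/null; python3 -c "from h import *;rk()"
python3 -m jog '[{"linear":[-0.1,0,0],"roll":0},{"linear":[-0.1,0,0],"roll":0},{"linear":[-0.1,0,0],"roll":0},{"linear":[-0.1,0,0],"roll":0}]'>/dev/null; python3 -c "from h import *;rk()"
python3 -m jog '[{"linear":[-0.1,0,0],"roll":0},{"linear":[-0.1,0,0],"roll":0}]'>/dev/null; python3 -c "from h import *;rk()"
```

```text
t 8.5 rack xyz mm [-217.0742   46.0081   81.1407] F rack [-1.5294  1.2751 -0.0925] toolx.X -0.9998679457735451 0.00029859635606117646 w 0.08524118318048504
t 9.0 rack xyz mm [-192.0794   44.8833   85.5344] F rack [ 0.2877 -0.1777 -0.2453] toolx.X -0.9998735399997678 0.0006615437272744399 w 0.08539557299743981
t 9.33 rack xyz mm [-176.6907   45.1349   84.9341] F rack [-4.5612  0.0349  1.2502] toolx.X -0.999872825478046 0.0013949649143416972 w 0.0852744504177457
t 9.5 rack xyz mm [-168.5932   45.0772   84.9138] F rack [-3.6562 -0.2638  1.5175] toolx.X -0.9998730821147681 0.00129971015028351 w 0.08543226045704763
```

```bash
python3 -m jog '[{"linear":[-0.1,0,0],"roll":0},{"linear":[-0.1,0,0],"roll":0},{"linear":[-0.1,0,0],"roll":0},{"linear":[-0.1,0,0],"roll":0}]'>/dev/null; python3 -c "from h import *;rk()"
python3 -m jog '[{"linear":[-0.1,0,0],"roll":0},{"linear":[-0.1,0,0],"roll":0},{"linear":[-0.1,0,0],"roll":0}]'>/dev/null;  python3 - <<'E'
from h import *;import cv2
rk()
a=cv2.resize(optics.get_image('wrist'),(400,250));b=cv2.resize(optics.get_image('top')[110:260,350:480],None,fx=3,fy=3,interpolation=2)
a=cv2.copyMakeBorder(a,0,200,0,0,0);cv2.imwrite('pics/p5.png',np.hstack([a,b])[:,:,::-1])
E
```

```text
t 9.83 rack xyz mm [-152.4122   45.1547   84.8604] F rack [-2.193  -1.1876  0.2887] toolx.X -0.9998734948795651 0.000985679485847335 w 0.08536932328507366
t 10.08 rack xyz mm [-140.4111   45.2235   84.8005] F rack [-4.367   0.3212 -0.454 ] toolx.X -0.9998735240788165 0.0009446677921630876 w 0.08532271649401758
```

View pics/p5.png

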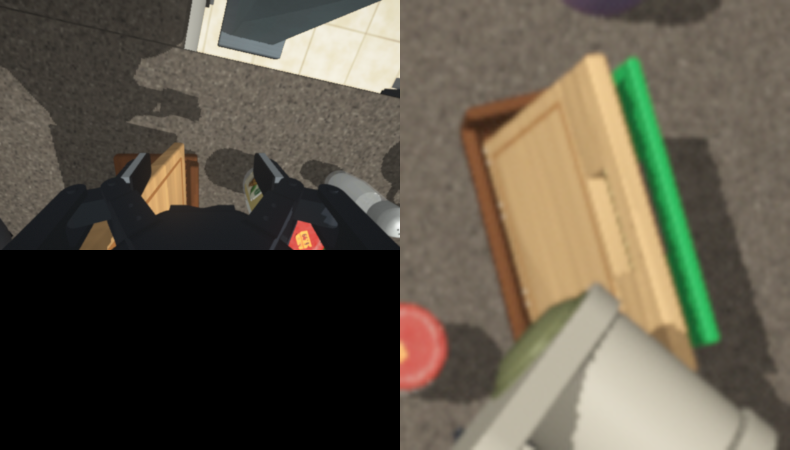

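```bash
for i in 1 2 3; do python3 -m jog '[{"linear":[-0.05,0,0],"roll":0},{"linear":[-0.04,0,0],"roll":0}]'>/dev/null; python3 -c "from h import *;rk()"; done
```

```text
t 10.35 rack xyz mm [-137.1791   45.0964   84.9153] F rack [-3.9006  0.3354 -0.3738] toolx.X -0.9998733017493918 0.0011529375405996522 w 0.08551895961908125
t 10.52 rack xyz mm [-133.4804   45.0867   84.9103] F rack [-2.7615 -0.7234 -0.0783] toolx.X -0.9998733611066816 0.0011192749901265512 w 0.08530944466111319
t 10.68 rack xyz mm [-129.8277   45.0936   84.8869] F rack [-3.4706 -0.3934 -0.7082] toolx.X -0.9998734552945036 0.0010332676468142424 w 0.08520249003104807
```

```bash
python3 -m jog '[{"linear":[-0.04,0,0],"roll":0}]'>/dev/null; python3 -c "from h import *;rk()"; python3 -m jog '[{"linear":[-0.04,0,0],"roll":0}]'>/dev/null; python3 -c "from h import *;rk()";python3 -m jog '[{"linear":[-0.04,0,0],"roll":0}]'>/dev/null; python3 -c "from h import *;rk()"
```

```text
t 10.77 rack xyz mm [-128.3897   45.1081   84.8891] F rack [-15.3182  -0.2017   4.2235] toolx.X -0.9998732604556505 0.001124364571930981 w 0.08552702123525213
t 10.85 rack xyz mm [-128.193    45.1758   84.897 ] F rack [-24.9488  -2.5359   9.8606] toolx.X -0.999864821130058 0.0024298907940503763 w 0.08531051465919101
t 10.93 rack xyz mm [-127.9538   45.2098   84.957 ] F rack [-38.3654  -3.1817  13.6692] toolx.X -0.9998475881169516 0.0038428851419399497 w 0.08546958135153025
```

The force rise shows the board has reached the stop, so I'll back off and check.

```bash
python3 -m jog '[{"linear":[0.05,0,0],"roll":0},{"linear":[0.08,0,0],"roll":0},{"linear":[0.2,0,0],"roll":0},{"linear":[0.6,0,0],"roll":0},{"linear":[0.8,0,0],"roll":0},{"linear":[0.5,0,0],"roll":0},{"linear":[0,0,-0.9],"roll":0},{"linear":[0,0,-0.9],"roll":0},{"linear":[0,0,-0.9],"roll":0},{"linear":[0,0,-0.9],"roll":0},{"linear":[0,0,-0.9],"roll":0}]' >/dev/null; python3 -c "from h import *;rk()"
python3 -m jog '[{"linear":[0,0.9,0],"roll":0},{"linear":[0,0.9,0],"roll":0},{"linear":[0,0.9,0],"roll":0},{"linear":[0,0.9,0],"roll":0},{"linear":[0,0.9,0],"roll":0},{"linear":[0,0.9,0],"roll":0},{"linear":[0,0.9,0],"roll":0},{"linear":[0,0.9,0],"roll":0},{"linear":[0,0.9,0],"roll":0},{"linear":[0,0,0],"roll":0}]' >/dev/null;python3 - <<'E'
from h import *;import cv2
rk()
a=cv2.resize(optics.get_image('scene')[90:290,220:460],None,fx=1.6,fy=1.6);b=cv2.resize(optics.get_image('top')[110:260,350:480],None,fx=3,fy=3,interpolation=2)
a=cv2.copyMakeBorder(a,0,130,0,0,0);cv2.imwrite('pics/p6.png',np.hstack([a,b])[:,:,::-1])
E
```

```text
t 11.85 rack xyz mm [-214.5821   45.5574  267.0269] F rack [ 0.7221 -1.1569 -0.0668] toolx.X -0.9998734621918102 0.0004219059902231478 w 0.08542892390238592
t 12.68 rack xyz mm [-215.3869  374.6872  265.0483] F rack [0.4388 0.1318 1.2885] toolx.X -0.9998237279726717 -0.00988502866583669 w 0.08533780021466959
```

View pics/p6.png

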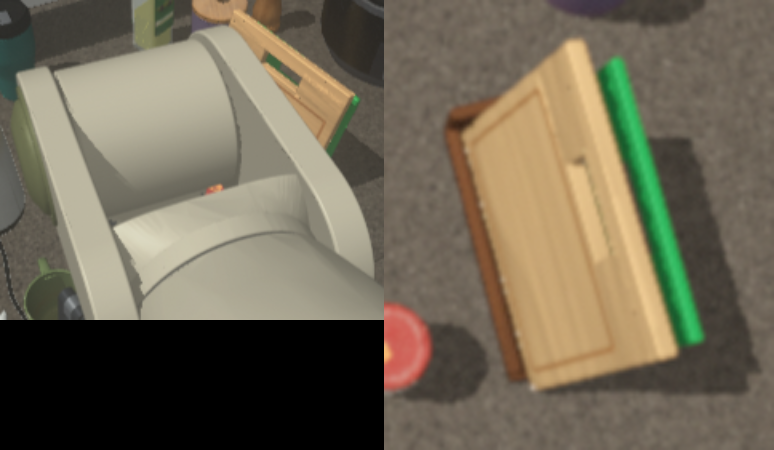

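The board leans on the hoop with its far edge at the stop (crop (466,130)); the green board and jar are unchanged. A quick numeric check comes next.

```bash
python3 - <<'E'
from h import *
P=lambda u,v:(350+(u-384)/3,110+v/3)
r=lambda p:1e3*np.array([(p-O)@X,(p-O)@Y,p[2]])
for n,p,z in(('topfar back',(580,40),.213),('topnear back',(677,355),.213),('topnear outer',(640,362),.216),('botfar outer',(466,130),.02),('botnear outer',(533,389),.02),('stop in',(449,126),.066)):
    print(n,r(plane('top',P(*p),z)))
E
```

```text
topfar back [101.9111 -34.4983 213.    ]
topnear back [-116.2176  -38.1266  213.    ]
topnear outer [-115.0174  -13.0954  216.    ]
botfar outer [103.7238  20.0561  20.    ]
botnear outer [-115.9715   22.3102   20.    ]
stop in [99.6459 40.6932 66.    ]
```

```bash
python3 -c "from rig import env;print(env.close_job())"
```

```text
the job is handed in; nothing more can be done
None
```

The board leans on the hoop, pushed home against the end stop. The jar and green board look unmoved in the camera checks, the mug and salt shaker were never touched, the hand is clear, and the job was handed in at about 13 s.

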